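Hold a gel cassette over the light panel for inspection

ROBOT

A 7-joint arm with a two-finger parallel gripper is mounted at the origin on the work surface. World frame = base frame: x ahead of the robot, y to its left, z up, the work surface at z = 0. Lengths are in m, angles in rad, forces in N, time in s.
With the tool pointing down it reaches from about 0.425 to 0.875 m from the base axis. Payload 8.4 kg.
Tool frame: the origin (TCP) lies at the very end of the fingers, on their centre line; the grasp point (between the pads) lies 19 mm behind it (robot.pinch_z is the z of the grasp point in the tool frame, in m); z points along the fingers, y is the line along which they close (so a half turn about z gives the same grasp; the last joint's range is limited). The gripper opens to 87 mm and grips with 3 to 60 N. Pads are 19 mm wide; open, the fingers measure 117 mm over their backs; the gripper's body (75 mm by 190 mm) begins 51 mm behind the grasp point.
Start: joints at [1.146, 0.333, 0.04, 1.465, -0.013, 1.343, -0.059], TCP at [0.208, -0.616, 0.223] pointing down, gripper open.
Joint ranges: [-2.58, 2.58], [-0.38, 2.09], [-1.3, 1.39], [0.25, 2.4], [-1.5, 4.64], [0.08, 2.09], [-2.65, 2.65]. Speed limits (rad/s): [2.22, 2.22, 2.79, 2.79, 3.14, 3.14, 3.14].

INTERFACE

Orientations are given as a unit quaternion [w, x, y, z].
In Python, from cell import robot gives the robot as it stands.
- The arm moves only by the tool send_rows, never from a script. Its arguments are lists of equal length, an entry for each row: "dp": the shift along the tool's x, y, z in units of 0.03 m (1.0 is 0.03 m), a list of three; "turn": the turn, a rotation vector about the tool's x, y, z in units of 5 degrees (1.0 is 5 degrees), a list of three; "fingers": the opening, from 0 (shut) to 1 (fully open). In form: {"dp": [[tx, ty, tz], ...], "turn": [[wx, wy, wz], ...], "fingers": [fingers, ...]}. A call has 1 to 20 rows; each row shifts and turns the commanded pose from where the row before left it, along the tool's axes as they then stand; what a row does not reach is not made up. A row lasts 1/10 s, in which the tool goes at most 50 mm and 8.59 degrees, less where a joint would pass 70% of its speed; a pose out of reach is approached as far as the arm can. A call with a number of a shift or a turn outside -1 to 1 is refused whole. A call with a gripper value outside its range is refused whole. The fingers move at their own pace and stop on an object; the grip force is fixed at half the most. Time passes only in rows, so rows that do not move let the fingers close. It gives the time, the measured TCP pose, the force, the opening and the grip force at its end, in the units of the state.
- robot.read_state(): the state, without advancing time (a new reading comes with each control period).
- robot.get_image(name): name is "scene" or "top"; returns a dict with "img" (420x560x3 uint8, red, green, blue), "z_map" (420x560 float32, m along the optical axis (not along the pixel's ray), 0 where there is no reading), "mtx" (3x3 intrinsics, pixels), "view" (4x4, takes a point from world to camera coordinates). Camera axes: x right, y down, z forward; pixel columns grow to the right and rows downward; lengths in m; the calibration is good to about 2 mm. A picture is of the moment at which its call begins.
- robot.close_job(): hands the job in; it is judged then, once.
The state is a dict: "clock": time; "q": joint angles; "joint_velocities": joint speeds; "effort": joint torques, N m; "ee_pos": TCP position; "tool_rot": TCP orientation; "wrist_force": force on the tool from outside, world axes, zero at the start; "moment": the same for the moment, N m; "width": finger opening in m; "gripper_force": force on a finger pad.
Only numpy, scipy, OpenCV 4.12 (cv2) and the standard library are available. Lean on these libraries where they do the work, as an engineer would, in place of code of your own. Each camera call takes 0.05 s, during which the arm holds its last target. There are 200 camera calls.

TASK

Get the taller of the two gel cassettes ready to be looked at: first turn the light panel's brightness dial clockwise until its white pointer points at the one long thick mark on the scale, then draw the taller cassette straight up out of its rack and hold it over the middle of the lit area, tipped over by 45 degrees (halfway between upright and flat, top still uppermost), with its lower edge about 10 cm above the panel. Finish while still holding it there, still and touching nothing but your gripper; leave the dial at the mark, the shorter cassette in the rack and the other things on the bench where they are.

Things in the scene. Friction and masses are not known exactly. Their poses are not given: they have to be found in the camera images.
- tall_cassette: the taller gel cassette, upright in one of the rack's slots: glass window in a green plastic frame, 100 mm wide (its y), 12 mm thick (its x), 125 mm high (its z), 0.2 to 0.33 kg. Origin: centre of its underside. Its top 34 mm is a solid flat bar, 12 mm thick over the full width: grip it there across the thickness (fingers closing along its x).
- tall_mid (a point): the middle of the taller cassette, 62.5 mm above its underside; axes as the cassette's
- short_cassette: the shorter gel cassette, same make, 100 x 12 mm and only 85 mm high, standing in the rack's other slot; origin at the centre of its underside. Leave it in place.
- rack: grey drying rack, fixed. Origin: centre of its underside. Base 170 (x) by 135 mm (y), 12 mm thick, the cassettes stand on it. Slots at x = -50 and +50 mm, each of two upright channels for the cassette's side edges, 72 mm high above the bench, about 2 mm play: a cassette is free once raised 60 mm. Between the channels its faces are open over 77 mm of width.
- light_mid (a point): centre of the lit area (170 x 140 mm) on the light panel's top, 22 mm above the bench; z up, axes as the panel's. The dial's axis is 130 mm to +y of this point.
- dial (a joint): angle of the brightness dial in rad, 0 to 4.6, growing clockwise seen from above; stays where it is left (friction about 0.03 N m). At 0 the white pointer points along the panel's -x; at the long thick mark the value is 1.6. It starts between 0.3 and 1.0.
- dial_grip (a point): on the dial's upright axis at the height to grip, 28 mm above the panel's top, 50 mm above the bench; its axes turn with the dial. The grip is a black upright bar 46 mm long (this point's x), 15 mm thick (its y), top 12 mm above this point, foot 18 mm below on a round skirt 54 mm wide, 10 mm high. The white pointer lies on the bar's -x half.
- dial_mark (a point): middle of the long thick black mark (15 x 5 mm, the only long one) on the dial's scale, flat on the panel's top, 41.5 mm from the dial's axis
- reagent_bottle: brown bottle with black cap, 64 mm wide, 130 mm high, origin at the centre of its underside; leave alone
- jar: small white jar with blue cap, 48 mm wide, 70 mm high, origin at the centre of its underside; leave alone
- tube_rack: blue tube rack with eight capped tubes, 70 x 150 mm, 87 mm high, origin at the centre of its underside; leave alone
- panel: the white light panel, fixed to the bench: 200 mm (x) by 260 mm (y), 22 mm high, origin at the centre of its underside
Mind the look-alikes: they are no part of the job. What is shaped like the tall_cassette but black, pink or purple is not meant.

How it is judged:
On the way, in this order (a step that is already met when the one before it is completed fails the run):
1. the dial's pointer is at the long mark, while the taller cassette still stands in the rack (value of joint dial between 1.46 and 1.74 rad and distance of tall_cassette from where it was at the start of the episode below 0.02 m), for 0.3 s.
2. the taller cassette is drawn up clear of the rack, still about upright, in the fingers (height (world z) of tall_cassette above 0.075 m and angle between tall_cassette's own z axis and vertical below 0.35 rad and contact force between tall_cassette and the fingers above 1 N and contact force between tall_cassette and rack below 0.1 N), for 0.1 s.
At the end, for the whole second after the job is handed in: Dial within 0.14 rad of the mark; taller cassette at rest in the fingers only, tipped 45 (+-12) degrees, top uppermost, its middle within 60 mm of the lit centre (level) and 120 to 240 mm above the bench; shorter cassette and bystanders within 20 mm of their starts (value of joint dial between 1.46 and 1.74 rad and angle between the x axis of tall_cassette and the z axis of light_mid, either way round between 0.575 and 0.995 rad and angle between tall_cassette's own z axis and vertical below 1.3 rad and horizontal distance between tall_mid and light_mid below 0.06 m and height (world z) of tall_mid between 0.12 and 0.24 m and contact force between tall_cassette and the fingers above 1 N and contact force between tall_cassette and panel below 0.1 N and contact force between tall_cassette and rack below 0.1 N and contact force between tall_cassette and short_cassette below 0.1 N and contact force between tall_cassette and tube_rack below 0.1 N and contact force between tall_cassette and jar below 0.1 N and contact force between tall_cassette and reagent_bottle below 0.1 N and linear speed of tall_cassette below 0.03 m/s and angular speed of tall_cassette below 0.2 rad/s and distance of each of short_cassette, reagent_bottle, jar, tube_rack from where it was at the start of the episode below 0.02 m); the arm keeps its last pose, push and grip.
It fails at once if the shorter cassette is moved (distance of short_cassette from where it was at the start of the episode above 0.03 m).
It fails at once if the brown bottle is moved (distance of reagent_bottle from where it was at the start of the episode above 0.03 m).
It fails at once if the small jar is moved (distance of jar from where it was at the start of the episode above 0.03 m).
It fails at once if the tube rack is moved (distance of tube_rack from where it was at the start of the episode above 0.03 m).
It also fails if it takes over 56 s, if anything falls off the work surface, if the arm or the gripper's body presses on something with over 40 N, if the wrist force passes 120 N, or if a joint passes its speed limit or range.

## Working session

There is one attempt and no reset: what is moved stays moved. The work goes in short steps, Python scripts to look and compute and a tool call to move; the robot and the scene stay as the last step left them, time stands still between calls to the robot, and variables do not carry over. Pictures are saved under pics/ and viewed, at most 10 in all, crops included, and the job is handed in when it is done.

Besides the shell and the picture viewer there is one more tool, called after "Call:" as name(argument=value, ...) on one line, values as JSON. send_rows: Moves the arm, as the interface text tells. Shifts and turns lie within -1 to 1; 1 stands for 0.03 m of shift or 5 degrees of turn. Its arguments: {"type":"object","properties":{"dp":{"type":"array"},"turn":{"type":"array"},"fingers":{"type":"array"}},"required":["dp","turn","fingers"]}

```bash
mkdir -p pics; ls; python3 - <<'E'
from cell import robot
import cv2,numpy as np
for n in("scene","top"):
    d=robot.get_image(n); cv2.imwrite(f"pics/{n}0.png",d["img"][:,:,::-1]); np.savez(f"{n}0.npz",**d); print(n,d["mtx"].round(1).tolist(),d["view"].round(3).tolist())
print(robot.read_state(),robot.pinch_z)
E
```

```text
pics
scene [[447.9, 0.0, 269.2], [0.0, 447.9, 214.1], [0.0, 0.0, 1.0]] [[0.658, 0.753, -0.01, -0.449], [0.619, -0.549, -0.562, -0.261], [-0.428, 0.363, -0.827, 1.435], [0.0, 0.0, 0.0, 1.0]]
top [[464.5, 0.0, 276.8], [0.0, 464.5, 213.3], [0.0, 0.0, 1.0]] [[0.027, -1.0, 0.006, 0.072], [-0.993, -0.028, -0.116, 0.57], [0.116, -0.003, -0.993, 1.191], [0.0, 0.0, 0.0, 1.0]]
{'clock': 0.1, 'q': array([ 1.14577054,  0.33383645,  0.03990016,  1.46615336, -0.01339524,
        1.34333736, -0.05850951]), 'joint_velocities': array([ 1.15397584e-03, -1.67887327e-03,  3.36698388e-04, -1.06873462e-04,
       -1.22995053e-03, -6.71634361e-05,  3.31688155e-06]), 'effort': array([ 4.05797968e-03, -6.57810760e+01,  1.33975424e+00, -4.04705107e+01,
       -5.97701222e-02,  4.09671420e-02,  9.13326221e-05]), 'ee_pos': array([ 0.20788159, -0.61541327,  0.22176548]), 'tool_rot': array([-7.13403074e-04,  9.86762729e-01,  1.62168979e-01, -1.73518300e-04]), 'wrist_force': array([ 0.37729208, -0.50200908, -0.59244376]), 'moment': array([-0.00960381,  0.00934059,  0.0017522 ]), 'gripper_force': 0.0, 'width': 0.08732250302764023} -0.0187
```

View pics/scene0.png

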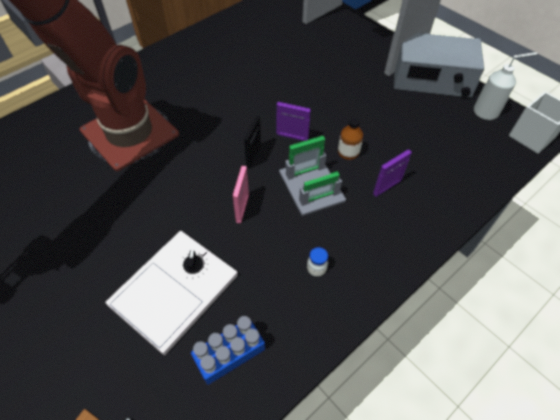

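View pics/top0.png

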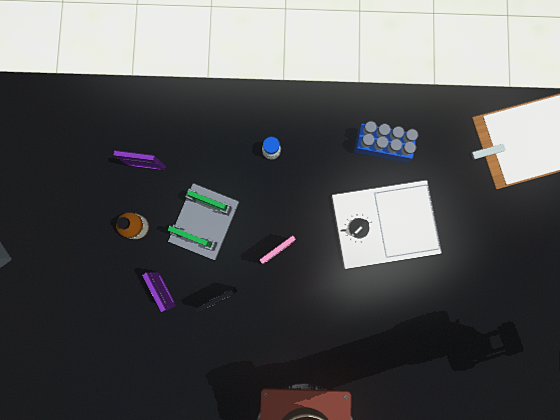

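The scene and top pictures show these cassette-like things. Top-view pixels:
- Green at (208,201) and green at (190,237), both in the rack.
- Purple at (138,160) and (158,291), pink at (278,249), black at (215,297). These are all look-alikes.

The scene view shows the green one at scene (307,150), which is top (190,237), as the taller. I'll check this by height and in a crop.

```bash
cat > h.py <<'E'
import numpy as np,cv2
def load(n): return dict(np.load(n))
def pts(d,m):
    v,u=np.nonzero(m&(d["z_map"]>0)); z=d["z_map"][v,u]
    c=np.linalg.inv(d["mtx"])@np.array([u,v,np.ones(len(u))])*z
    V=d["view"]; return (V[:3,:3].T@(c-V[:3,3:])).T
def ray(d,uv,h):
    uv=np.atleast_2d(uv); r=np.linalg.inv(d["mtx"])@np.c_[uv,np.ones(len(uv))].T
    V=d["view"]; r=V[:3,:3].T@r; o=-V[:3,:3].T@V[:3,3]
    return (o[:,None]+r*(h-o[2])/r[2]).T
def green(d):
    hsv=cv2.cvtColor(d["img"],cv2.COLOR_RGB2HSV); return cv2.inRange(hsv,(50,120,50),(80,255,255))
E
python3 - <<'E'
from h import *
for n in("top0.npz","scene0.npz"):
    d=load(n); N,L,st,ce=cv2.connectedComponentsWithStats(green(d))
    for i in range(1,N):
        if st[i,4]<40: continue
        P=pts(d,L==i); zt=np.percentile(P[:,2],95); T=P[P[:,2]>zt-.008]
        r=cv2.minAreaRect(T[:,:2].astype(np.float32)*1000)
        print(n,ce[i].round(),st[i,4],"top z",zt.round(4),[np.round(a,1) for a in r])
d=load("top0.npz"); im=d["img"]
w=((im.min(2)>150)*255).astype(np.uint8); w[:175]=0;w[275:]=0;w[:,:325]=0;w[:,445:]=0
c=max(cv2.findContours(w,0,2)[0],key=cv2.contourArea)
X=ray(d,c[:,0,:].astype(float),.022)[:,:2]*1000
r=cv2.minAreaRect(X.astype(np.float32)); print("panel",r,cv2.boxPoints(r).tolist())
a=cv2.resize(im[205:255,330:385],None,fx=10,fy=10,interpolation=cv2.INTER_CUBIC)
s=load("scene0.npz")["img"]; b=cv2.resize(s[130:215,275:355],None,fx=3,fy=3,interpolation=cv2.INTER_CUBIC)
e=np.zeros((500,790,3),np.uint8); e[:,:550]=a; e[:255,550:]=b
cv2.imwrite("pics/crop1.png",e[:,:,::-1])
E
```

```text
top0.npz [207. 200.] 238 top z 0.1011 [array([590.9, 266.5]), array([99.3, 12.1]), np.float64(69.7)]
top0.npz [189. 236.] 224 top z 0.1404 [array([496.4, 300.4]), array([98.6, 11.1]), np.float64(69.9)]
scene0.npz [306. 146.] 463 top z 0.1389 [array([497.3, 300.8]), array([99.9, 15.4]), np.float64(70.4)]
scene0.npz [306. 170.] 42 top z 0.0281 [array([501.6, 301.9]), array([71. ,  5.4]), np.float64(71.0)]
scene0.npz [322. 181.] 302 top z 0.0995 [array([592. , 267.5]), array([100.8,  16.9]), np.float64(68.9)]
scene0.npz [320. 196.] 44 top z 0.0268 [array([596.4, 267.4]), array([70. ,  5.3]), np.float64(71.2)]
panel ((549.4513549804688, -203.2771453857422), (198.45530700683594, 259.7904052734375), 10.544211387634277) [[428.1291809082031, -93.73343658447266], [475.6693420410156, -349.13702392578125], [670.7735595703125, -312.82086181640625], [623.2333984375, -57.417266845703125]]
```

View pics/crop1.png

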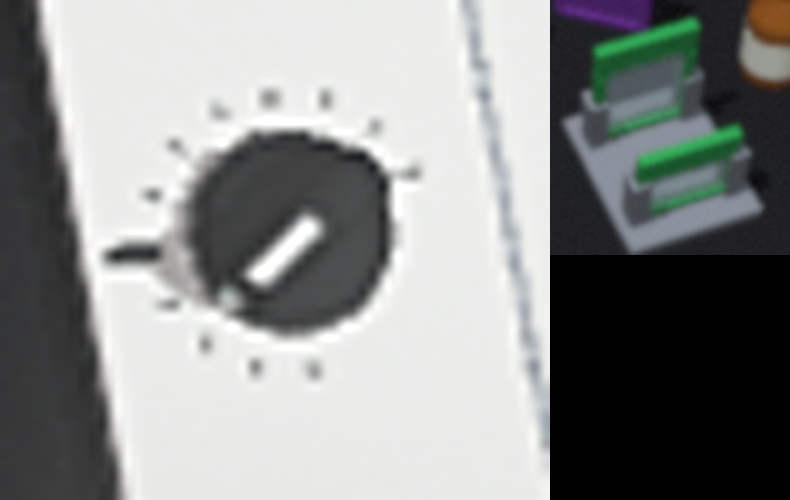

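The crop confirms the tall one (top z about 0.139 m against 0.100 m). The pointer runs from about crop (318,220) to (258,280), pointing lower left, and the long mark is at crop (130,253). Next I'll work out the dial angle and the moves.

```bash
cat >> h.py <<'E'
from scipy.spatial.transform import Rotation as R
def tool(q): return R.from_quat([q[1],q[2],q[3],q[0]])
def plan(s,p,yaw,tilt=0):
    """tool-frame shift/rotvec to go to TCP p, tool down with tool y at azimuth yaw (deg), tilt deg about tool x"""
    T0=tool(s["tool_rot"]); a=np.radians(yaw)
    y=np.array([np.cos(a),np.sin(a),0]); z=np.array([0,0,-1.]); M=R.from_matrix(np.c_[np.cross(y,z),y,z])*R.from_euler('x',tilt,degrees=True)
    print("shift/0.03",(T0.inv().apply(np.array(p)-s["ee_pos"])/.03).round(2),"turn/5deg",np.degrees((T0.inv()*M).as_rotvec()/5).round(2))
E
python3 - <<'E'
from h import *
from cell import robot
d=load("top0.npz"); im=d["img"]; g=im[205:255,330:385].astype(int)
px=np.array([.983,.183]);py=np.array([-.183,.983])
u0,v0=330,205
def f(c): return np.array([u0+c[0]/10-.45,v0+c[1]/10-.45])
dial=ray(d,f((290,232)),.030)[0]; mk=ray(d,f((130,253)),.022)[0]
print("dial skirt",dial,"mark",mk, np.linalg.norm((mk-dial)[:2]))
C=np.array([.5495,-.2033]); print("dial in panel",(dial[:2]-C)@np.c_[px,py])
p=ray(d,[f((318,220)),f((258,280))],.062); v=p[1]-p[0]; print("pointer",p.round(4),np.hypot(*v[:2]))
az=np.degrees(np.arctan2(v[1],v[0])); val=np.radians((190.54-az)%360); print("az",az,"val",val)
m=(mk-dial); print("mark az",np.degrees(np.arctan2(m[1],m[0])))
P=pts(d,np.pad(np.ones((20,20),bool),((218,182),(350,190)))); t=P[P[:,2]>.055]; print(len(t),t.mean(0),cv2.minAreaRect(t[:,:2].astype(np.float32)*1000))
L=dial[:2]-.13*py; print("light",L)
E
```

```text
dial skirt [ 0.53574649 -0.12889339  0.03      ] mark [ 0.52971727 -0.08794999  0.022     ] 0.0413849366695385
dial in panel [9.67049111e-05 7.56585926e-02]
pointer [[ 0.5361 -0.1303  0.062 ]
 [ 0.5203 -0.115   0.062 ]] 0.022024235274629312
az 136.03122579071038 val 0.9513575811782724
mark az 98.37702482172143
101 [ 0.53510392 -0.12830766  0.06190759] ((535.315673828125, -128.57534790039062), (13.100271224975586, 45.763648986816406), 46.43252182006836)
light [ 0.55953649 -0.25668339]
```

Call:
send_rows(dp=[[0.775,-0.595,0],[0.775,-0.595,0],[0.775,-0.595,0],[0.775,-0.595,0],[0.775,-0.595,0],[0.775,-0.595,0],[0.775,-0.595,0],[0.775,-0.595,0],[0.775,-0.595,0],[0.775,-0.595,0],[0.775,-0.595,0],[0.775,-0.595,0],[0.775,-0.595,0],[0.775,-0.595,0],[0.775,-0.595,0],[0.775,-0.595,0],[0.775,-0.595,0],[0.775,-0.595,0],[0.775,-0.595,0],[0.775,-0.595,0]], turn=[[0,0,0],[0,0,0],[0,0,0],[0,0,0],[0,0,0],[0,0,0],[0,0,0],[0,0,0],[0,0,0],[0,0,0],[0,0,0],[0,0,0],[0,0,0],[0,0,0],[0,0,0],[0,0,0],[0,0,0],[0,0,0],[0,0,0],[0,0,0]], fingers=[1,1,1,1,1,1,1,1,1,1,1,1,1,1,1,1,1,1,1,1])

```text
clock: 2.1
ee_pos: [0.5346, -0.1277, 0.2223]
tool_rot: [-0.0, 0.987, 0.162, -0.0]
wrist_force: [1.5, 1.4, -0.5]
width: 0.0872
gripper_force: 0.0
```

Call:
send_rows(dp=[[0,0,0],[0,0,0],[0,0,0],[0,0,0],[0,0,0],[0,0,0],[0,0,0],[0,0,0],[0,0,0],[0,0,0],[0,0,0],[0,0,0],[0,0,0],[0,0,0],[0,0,0],[0,0,0],[0,0,0],[0,0,0],[0,0,0],[0,0,0]], turn=[[0,0,-1],[0,0,-1],[0,0,-1],[0,0,-1],[0,0,-1],[0,0,-1],[0,0,-1],[0,0,-1],[0,0,-1],[0,0,-1],[0,0,-1],[0,0,-1],[0,0,-1],[0,0,-1],[0,0,-1],[0,0,-1],[0,0,-1],[0,0,-1],[0,0,-1],[0,0,-1]], fingers=[1,1,1,1,1,1,1,1,1,1,1,1,1,1,1,1,1,1,1,1])

```text
clock: 4.1
ee_pos: [0.534, -0.1287, 0.2222]
tool_rot: [-0.0, 0.509, 0.861, -0.0]
wrist_force: [-0.1, 0.3, -0.4]
width: 0.0873
gripper_force: 0.0
```

```bash
python3 - <<'E'
from h import *
from cell import robot
s=robot.read_state(); print(s["clock"],s["ee_pos"],s["q"].round(2))
plan(s,[.5355,-.1287,.036],46)
E
```

```text
4.1 [ 0.53403803 -0.12874636  0.22217894] [ 0.64  0.17 -0.54  1.69  0.09  1.31  0.59]
shift/0.03 [-0.03  0.05  6.21] turn/5deg [-0.01 -0.01 -3.43]
```

Call:
send_rows(dp=[[-0.03,0.05,0],[0,0,0],[0,0,0],[0,0,0],[0,0,0.6],[0,0,0.8],[0,0,0.8],[0,0,0.8],[0,0,0.8],[0,0,0.8],[0,0,0.6],[0,0,0.4],[0,0,0.3],[0,0,0.3],[0,0,0],[0,0,0]], turn=[[0,0,-1],[0,0,-1],[0,0,-1],[0,0,-0.43],[0,0,0],[0,0,0],[0,0,0],[0,0,0],[0,0,0],[0,0,0],[0,0,0],[0,0,0],[0,0,0],[0,0,0],[0,0,0],[0,0,0]], fingers=[1,1,1,1,1,1,1,1,1,1,1,1,1,1,1,1])

```text
clock: 5.7
ee_pos: [0.5364, -0.1288, 0.037]
tool_rot: [0.0, 0.376, 0.927, 0.0]
wrist_force: [-0.0, -0.1, -0.1]
width: 0.0871
gripper_force: 0.0
```

Call:
send_rows(dp=[[0,0,0],[0,0,0],[0,0,0],[0,0,0],[0,0,0],[0,0,0],[0,0,0],[0,0,0],[0,0,0],[0,0,0]], turn=[[0,0,0],[0,0,0],[0,0,0],[0,0,0],[0,0,0],[0,0,0],[0,0,0],[0,0,0],[0,0,0],[0,0,0]], fingers=[0.7,0.5,0.3,0.2,0.1,0,0,0,0,0])

```text
clock: 6.7
ee_pos: [0.5358, -0.1291, 0.0365]
tool_rot: [-0.0, 0.376, 0.927, -0.0]
wrist_force: [-10.4, -11.6, 5.0]
width: 0.0151
gripper_force: 8.2
```

Call:
send_rows(dp=[[0,0,0],[0,0,0],[0,0,0],[0,0,0],[0,0,0],[0,0,0],[0,0,0],[0,0,0],[0,0,0],[0,0,0],[0,0,0],[0,0,0],[0,0,0],[0,0,0]], turn=[[0,0,0.6],[0,0,0.7],[0,0,0.7],[0,0,0.7],[0,0,0.7],[0,0,0.7],[0,0,0.7],[0,0,0.7],[0,0,0.7],[0,0,0.7],[0,0,0.55],[0,0,0],[0,0,0],[0,0,0]], fingers=[0,0,0,0,0,0,0,0,0,0,0,0,0,0])

```text
clock: 8.1
ee_pos: [0.5361, -0.1291, 0.0366]
tool_rot: [0.0, 0.652, 0.758, -0.0]
wrist_force: [0.5, -2.7, -0.6]
width: 0.0144
gripper_force: 30.0
```

Call:
send_rows(dp=[[0,0,0],[0,0,0],[0,0,0],[0,0,0],[0,0,0],[0,0,-0.4],[0,0,-0.8],[0,0,-1],[0,0,-1],[0,0,-1],[0,0,-1],[0,0,-1],[0,0,-1],[0,0,0],[0,0,0]], turn=[[0,0,0],[0,0,0],[0,0,0],[0,0,0],[0,0,0],[0,0,0],[0,0,0],[0,0,0],[0,0,0],[0,0,0],[0,0,0],[0,0,0],[0,0,0],[0,0,0],[0,0,0]], fingers=[0.3,0.6,1,1,1,1,1,1,1,1,1,1,1,1,1])

```text
clock: 9.6
ee_pos: [0.5363, -0.1287, 0.2538]
tool_rot: [0.001, 0.652, 0.758, 0.0]
wrist_force: [1.1, 0.2, 0.1]
width: 0.0872
gripper_force: 0.0
```

```bash
python3 - <<'E'
from h import *
from cell import robot
s=robot.read_state(); print(s["clock"],s["ee_pos"],s["q"].round(2))
plan(s,[.4968,.3006,.23],-20)
d=robot.get_image("scene"); np.savez("scene1.npz",**d)
t=robot.get_image("top"); np.savez("top1.npz",**t)
a=cv2.resize(d["img"][230:300,155:240],None,fx=4.5,fy=4.5,interpolation=2)
b=cv2.resize(t["img"][205:255,330:385],None,fx=7,fy=7,interpolation=2)
e=np.zeros((360,790,3),np.uint8); e[:a.shape[0],:a.shape[1]]=a; e[:350,395:780]=b
cv2.imwrite("pics/c2.png",e[:,:,::-1])
E
```

```text
9.6 [ 0.53630938 -0.12874167  0.25375575] [ 0.56  0.15 -0.45  1.64  0.07  1.36  0.25]
shift/0.03 [14.35  0.83  0.78] turn/5deg [0.02 0.   5.71]
```

View pics/c2.png

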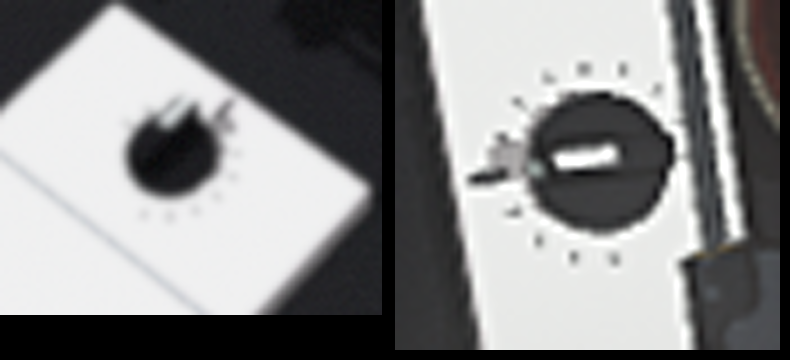

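The pointer now lines up with the long mark: the bar runs (618,152) to (555,160) and the mark is at (488,178). That gives about 1.6 rad. On to the cassette.

Call:
send_rows(dp=[[0.9,0.05,0],[0.9,0.05,0],[0.9,0.05,0],[0.9,0.05,0],[0.9,0.05,0],[0.9,0.05,0],[0.9,0.05,0],[0.9,0.05,0],[0.9,0.05,0],[0.9,0.05,0],[0.9,0.05,0],[0.9,0.05,0],[0.9,0.05,0],[0.9,0.05,0],[0.9,0.05,0],[0.85,0.08,0],[0,0,0],[0,0,0]], turn=[[0,0,0],[0,0,0],[0,0,0],[0,0,0],[0,0,0],[0,0,0],[0,0,0],[0,0,0],[0,0,0],[0,0,0],[0,0,0],[0,0,0],[0,0,0],[0,0,0],[0,0,0],[0,0,0],[0,0,0],[0,0,0]], fingers=[1,1,1,1,1,1,1,1,1,1,1,1,1,1,1,1,1,1])

```text
clock: 11.5
ee_pos: [0.4959, 0.3006, 0.2515]
tool_rot: [-0.001, 0.652, 0.758, -0.001]
wrist_force: [-0.2, -0.7, -0.1]
width: 0.087
gripper_force: 0.0
```

Call:
send_rows(dp=[[0,0,0],[0,0,0],[0,0,0],[0,0,0],[0,0,0],[0,0,0],[0,0,0],[0,0,0],[0,0,0]], turn=[[0,0,0.8],[0,0,0.8],[0,0,0.8],[0,0,0.8],[0,0,0.8],[0,0,0.8],[0,0,0.91],[0,0,0],[0,0,0]], fingers=[1,1,1,1,1,1,1,1,1])

```text
clock: 12.4
ee_pos: [0.4968, 0.2995, 0.2523]
tool_rot: [0.0, 0.819, 0.574, -0.0]
wrist_force: [-0.0, -0.3, 0.5]
width: 0.0868
gripper_force: 0.0
```

```bash
python3 - <<'E'
from h import *
from cell import robot
s=robot.read_state(); print(s["clock"],s["ee_pos"],s["q"].round(2))
plan(s,[.4968,.3006,.103],-20)
E
```

```text
12.4 [0.49678908 0.29951358 0.25228621] [-0.03  0.25 -0.69  1.57  0.16  1.39 -1.09]
shift/0.03 [ 0.04 -0.01  4.98] turn/5deg [-0.    0.01  0.02]
```

Call:
send_rows(dp=[[0.04,0,0.5],[0,0,0.8],[0,0,0.8],[0,0,0.8],[0,0,0.7],[0,0,0.5],[0,0,0.4],[0,0,0.3],[0,0,0.2],[0,0,0],[0,0,0]], turn=[[0,0,0],[0,0,0],[0,0,0],[0,0,0],[0,0,0],[0,0,0],[0,0,0],[0,0,0],[0,0,0],[0,0,0],[0,0,0]], fingers=[1,1,1,1,1,1,1,1,1,1,1])

```text
clock: 13.5
ee_pos: [0.4973, 0.302, 0.1031]
tool_rot: [0.0, 0.819, 0.574, 0.0]
wrist_force: [-0.2, 0.2, 0.5]
width: 0.0868
gripper_force: 0.0
```

Call:
send_rows(dp=[[0,0,0],[0,0,0],[0,0,0],[0,0,0],[0,0,0],[0,0,0],[0,0,0],[0,0,0],[0,0,0],[0,0,0],[0,0,0],[0,0,0]], turn=[[0,0,0],[0,0,0],[0,0,0],[0,0,0],[0,0,0],[0,0,0],[0,0,0],[0,0,0],[0,0,0],[0,0,0],[0,0,0],[0,0,0]], fingers=[0.7,0.5,0.3,0.2,0.1,0.05,0,0,0,0,0,0])

```text
clock: 14.7
ee_pos: [0.497, 0.3017, 0.1026]
tool_rot: [-0.0, 0.819, 0.574, -0.0]
wrist_force: [0.4, 0.1, -0.2]
width: 0.0117
gripper_force: 30.0
```

Call:
send_rows(dp=[[0,0,-0.2],[0,0,-0.3],[0,0,-0.4],[0,0,-0.4],[0,0,-0.4],[0,0,-0.4],[0,0,-0.4],[0,0,-0.4],[0,0,-0.4],[0,0,-0.4],[0,0,-0.4],[0,0,-0.4],[0,0,-0.4],[0,0,-0.3],[0,0,-0.2],[0,0,-0.1],[0,0,0],[0,0,0]], turn=[[0,0,0],[0,0,0],[0,0,0],[0,0,0],[0,0,0],[0,0,0],[0,0,0],[0,0,0],[0,0,0],[0,0,0],[0,0,0],[0,0,0],[0,0,0],[0,0,0],[0,0,0],[0,0,0],[0,0,0],[0,0,0]], fingers=[0,0,0,0,0,0,0,0,0,0,0,0,0,0,0,0,0,0])

```text
clock: 16.5
ee_pos: [0.4968, 0.3016, 0.2671]
tool_rot: [-0.0, 0.819, 0.574, -0.0]
wrist_force: [-0.2, -0.5, -1.1]
width: 0.0118
gripper_force: 30.0
```

```bash
python3 - <<'E'
from h import *
from cell import robot
s=robot.read_state(); print(s["clock"],s["ee_pos"],s["q"].round(2),s["wrist_force"],s["width"])
plan(s,[.5595,-.2567,.265],-24.6)
d=robot.get_image("scene"); np.savez("scene2.npz",**d); cv2.imwrite("pics/s2.png",d["img"][:,:,::-1])
E
```

```text
16.5 [0.49682884 0.30156762 0.26710613] [-0.04  0.24 -0.7   1.54  0.16  1.42 -1.09] [-0.19042183 -0.54213209 -1.13917328] 0.011829416295756887
shift/0.03 [-16.77   8.32   0.08] turn/5deg [-0.    0.01  0.92]
```

View pics/s2.png

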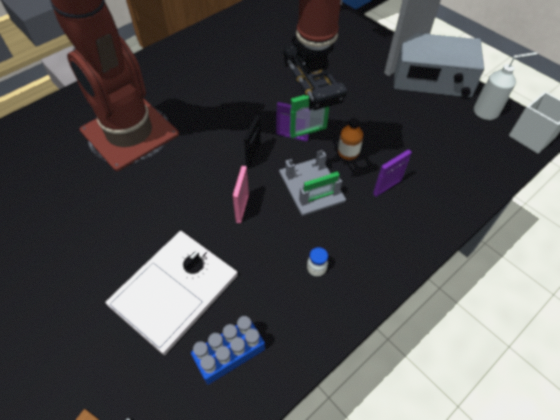

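The lifted green cassette is at (310,115), clear of the rack. The short one is still in its slot at (322,185).

Call:
send_rows(dp=[[-0.3,0.15,0],[-0.6,0.3,0],[-0.8,0.4,0],[-0.8,0.4,0],[-0.8,0.4,0],[-0.8,0.4,0],[-0.8,0.4,0],[-0.8,0.4,0],[-0.8,0.4,0],[-0.8,0.4,0],[-0.8,0.4,0],[-0.8,0.4,0],[-0.8,0.4,0],[-0.8,0.4,0],[-0.8,0.4,0],[-0.8,0.4,0],[-0.8,0.4,0],[-0.8,0.4,0],[-0.8,0.4,0],[-0.8,0.4,0]], turn=[[0,0,0],[0,0,0],[0,0,0],[0,0,0],[0,0,0],[0,0,0],[0,0,0],[0,0,0],[0,0,0],[0,0,0],[0,0,0],[0,0,0],[0,0,0],[0,0,0],[0,0,0],[0,0,0],[0,0,0],[0,0,0],[0,0,0],[0,0,0]], fingers=[0,0,0,0,0,0,0,0,0,0,0,0,0,0,0,0,0,0,0,0])

```text
clock: 18.55
ee_pos: [0.5551, -0.2099, 0.2673]
tool_rot: [-0.0, 0.819, 0.573, -0.0]
wrist_force: [0.9, 0.2, -2.3]
width: 0.0114
gripper_force: 30.0
```

Call:
send_rows(dp=[[-0.6,0.3,0],[-0.5,0.22,0],[-0.27,0.15,0],[0,0,0],[0,0,0],[0,0,0],[0,0,0],[0,0,0],[0,0,0],[0,0,0],[0,0,0],[0,0,0],[0,0,0],[0,0,0],[0,0,0],[0,0,0],[0,0,0],[0,0,0]], turn=[[0,0,0.3],[0,0,0.3],[0,0,0.3],[0,0,0],[-0.4,0,0],[-0.8,0,0],[-0.8,0,0],[-0.8,0,0],[-0.8,0,0],[-0.8,0,0],[-0.8,0,0],[-0.8,0,0],[-0.8,0,0],[-0.8,0,0],[-0.8,0,0],[-0.6,0,0],[-0.6,0,0],[0,0,0]], fingers=[0,0,0,0,0,0,0,0,0,0,0,0,0,0,0,0,0,0])

```text
clock: 20.35
ee_pos: [0.5584, -0.2517, 0.2657]
tool_rot: [0.341, 0.768, 0.495, 0.22]
wrist_force: [0.4, -0.4, -1.6]
width: 0.0116
gripper_force: 30.0
```

```bash
cat > fin.py <<'E'
from h import *
from cell import robot
s=robot.read_state(); T=tool(s["tool_rot"]); z=T.apply([0,0,1]); m=s["ee_pos"]+.028*z
print(s["clock"],s["ee_pos"],s["q"].round(2),s["wrist_force"],"tilt",np.degrees(np.arccos(-z[2])),"yaw y",T.apply([0,1,0]),"mid",m)
plan(s,s["ee_pos"]+np.array([.5595,-.2567,.17])-m,-24.6,-45)
E
python3 fin.py
```

```text
20.35 [ 0.55844361 -0.25168742  0.26572481] [ 0.66 -0.26 -0.32  2.24  0.    0.32 -0.11] [ 0.42092677 -0.42783337 -1.59602042] tilt 47.88602317743248 yaw y [ 0.61096818 -0.27646468  0.74181208] mid [ 0.57735788 -0.26027078  0.24694779]
shift/0.03 [-0.14 -2.3   1.28] turn/5deg [ 0.58 -0.03  0.03]
```

Call:
send_rows(dp=[[-0.02,-0.2,0.1],[-0.02,-0.4,0.2],[-0.02,-0.4,0.22],[0,0,0]], turn=[[0.1,0,0],[0.2,0,0],[0.2,0,0],[0,0,0]], fingers=[0,0,0,0])

```text
clock: 20.75
ee_pos: [0.5498, -0.2513, 0.232]
tool_rot: [0.323, 0.776, 0.499, 0.208]
wrist_force: [-0.2, 1.2, -2.7]
width: 0.012
gripper_force: 30.0
```

```bash
python3 fin.py
```

```text
20.75 [ 0.54979234 -0.25126778  0.23200379] [ 0.67 -0.22 -0.32  2.26  0.01  0.31 -0.12] [-0.21346056  1.23225752 -2.70778042] tilt 45.20034276622771 yaw y [ 0.64114053 -0.29230515  0.70957489] mid [ 0.56787504 -0.25949926  0.21227415]
shift/0.03 [-0.03 -1.21  0.79] turn/5deg [ 0.04 -0.02  0.01]
```

Joint 4 is staying within range, so I'll finish the lowering and settle.

Call:
send_rows(dp=[[0,-0.3,0.2],[0,-0.4,0.25],[0,-0.3,0.2],[-0.03,-0.2,0.14],[0,0,0],[0,0,0],[0,0,0],[0,0,0],[0,0,0],[0,0,0],[0,0,0]], turn=[[0,0,0],[0,0,0],[0,0,0],[0,0,0],[0,0,0],[0,0,0],[0,0,0],[0,0,0],[0,0,0],[0,0,0],[0,0,0]], fingers=[0,0,0,0,0,0,0,0,0,0,0])

```text
clock: 21.85
ee_pos: [0.5429, -0.2489, 0.1928]
tool_rot: [0.325, 0.776, 0.499, 0.209]
wrist_force: [-0.2, 0.5, -2.3]
width: 0.0116
gripper_force: 30.0
```

```bash
python3 - <<'E'
import fin
from h import *
d=fin.robot.get_image("scene"); cv2.imwrite("pics/s3.png",d["img"][:,:,::-1])
P=pts(d,green(d)>0); P=P[P[:,1]<0]; print(len(P),np.percentile(P,[2,50,98],axis=0).round(3).tolist())
c=P-P.mean(0); print(np.linalg.svd(c,full_matrices=False)[2].round(3).tolist())
E
```

```text
21.85 [ 0.54293311 -0.24894827  0.19278989] [ 0.71 -0.18 -0.37  2.32  0.06  0.2  -0.17] [-0.22197615  0.48800848 -2.29633508] tilt 45.50965557802605 yaw y [ 0.63777909 -0.29041889  0.71336856] mid [ 0.56111158 -0.25722575  0.1731678 ]
shift/0.03 [-0.01 -0.11  0.03] turn/5deg [ 0.1  -0.02  0.02]
1013 [[0.357, -0.312, -0.001], [0.541, -0.26, 0.203], [0.615, -0.199, 0.222]]
[[0.645, 0.145, 0.75], [-0.758, 0.241, 0.606], [0.093, 0.96, -0.266]]
```

View pics/s3.png

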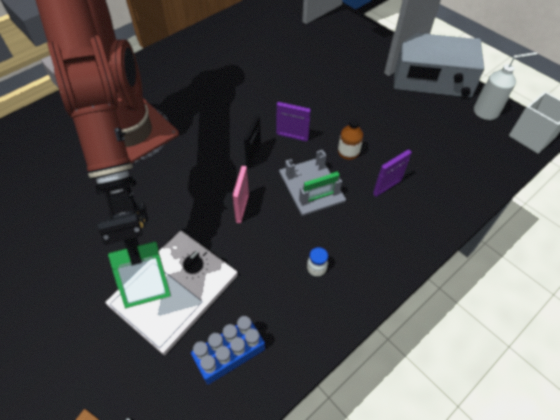

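The green cassette is held at 45° over the lit area, at (140,275). The dial at (193,263) is untouched and the short cassette at (322,185) is still in the rack. I'll hand it in.

```bash
python3 -c "
from cell import robot
print(robot.close_job())"
```

```text
the job is handed in; nothing more can be done
None
```

I handed the job in at about 22 s, with no verdict returned: the dial is at the long mark (about 1.6 rad), and the taller cassette is held still at 45.5° over the lit centre with its lower edge about 10 cm above the panel; the final picture showed nothing else moved.

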